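# Bin a spent cell with the pedal-lid box

### The arm

A 6-joint arm with a two-finger parallel gripper is mounted at the origin on the work surface. World frame = base frame: x ahead of the robot, y to its left, z up, the work surface at z = 0. Lengths are in m, angles in degrees, forces in N, time in s.
With the tool pointing down it reaches from about 0.25 to 0.725 m from the base axis. Payload 9.7 kg.
Tool frame: the origin (TCP) lies at the very end of the fingers, on their centre line; the grasp point (between the pads) lies 19 mm behind it (bot.grip_depth is the distance from the TCP to the grasp point, in m); z points along the fingers, y is the direction in which the jaws open and shut (so a half turn about z gives the same grasp; the last joint's range is limited). The gripper opens to 85 mm and grips with 20 to 120 N. Pads are 22 mm wide; open, the fingers measure 114 mm over their backs; the gripper's body (76 mm by 85 mm) begins 54 mm behind the grasp point. The pads swing forward as they close: fully open they stand 13 mm farther back than shut.
Start: joints at [-64.114, 4.979, 10.078, 95.1, 0, 90], TCP at [0.24, -0.495, 0.231] pointing down, gripper open.
Joint ranges: [-179.16, 179.16], [-48.56, 103.87], [-65.8, 70.77], [-126.05, 130.52], [-82.76, 87.17], [-180, 180]. Speed limits (degrees/s): [127.2, 127.2, 147.25, 180, 180, 180].

### API

Orientations are given as [roll, pitch, yaw] about the fixed x, y, z axes, in that order (R = Rz(yaw) Ry(pitch) Rx(roll)).
In Python, from workcell import bot, viewer gives the robot as it stands.
- The arm moves only by the tool arm_command, never from a script. Its argument "motion" is a list of rows, each a list of 3 entries, a list of its own where there are three numbers: the opening, from 0 (shut) to 1 (fully open), then the shift along the tool's x, y, z in units of 60 mm (1.0 is 60 mm), then the turn, a rotation vector about the tool's x, y, z in units of 6 degrees (1.0 is 6 degrees). A call has 1 to 12 rows; each row shifts and turns the commanded pose from where the row before left it, along the tool's axes as they then stand; what a row does not reach is not made up. A row lasts 1/8 s, in which the tool goes at most 62.5 mm and 10.7 degrees, less where a joint would pass 70% of its speed; a pose out of reach is approached as far as the arm can. A call is refused whole if a number of a shift passes 1 or a number of a turn 1, either way. A call with a gripper value outside its range is refused whole. The fingers move at their own pace and stop on an object; "newtons" is the grip in N (left out, the last holds). Time passes only in rows, so rows that do not move let the fingers close. It gives the time, the measured TCP pose, the force and the opening at its end, in the units of the state.
- bot.get_obs(): the state, without advancing time (a new reading comes with each control period).
- viewer.camera(name): name is "scene" or "top"; returns the picture (400x640x3 uint8, blue, green, red); there is no depth.
- viewer.calibration(name): a dict with "fx", "fy", "cx", "cy" (pixels), "k1" (the pictures are not rectified: a ray, as slopes to the right and down, at radius r is drawn at 1 + k1 r^2 times it, then the intrinsics apply), "T" (4x4, takes a point from camera to world coordinates). Camera axes: x right, y down, z forward; pixel columns grow to the right and rows downward; lengths in m; the calibration is good to about 2 mm. A picture is of the moment at which its call begins. calibration takes no time and is no camera call.
- bot.job_done(): hands the job in, once; it reports no verdict.
The state is a dict: "time": time; "q": joint angles; "qd": joint speeds; "joint_efforts": joint torques, N m; "ee_pos": TCP position; "tcp_rot": TCP orientation; "wrist_force": force on the tool from outside, world axes, zero at the start; "torque": the same for the moment, N m; "opening": finger opening in m.
Only numpy, scipy, OpenCV 4.12 (cv2) and the standard library are available. Lean on these libraries where they do the work, as an engineer would, in place of code of your own. Each camera call takes 0.05 s, during which the arm holds its last target.

### The job

The dead battery lying in the tester belongs in the spent-cell box: lay it in the chute on the side of the box, where it rolls down and waits against the closed lid. Then press the pedal all the way down to its stop, without forcing it, and hold it there so the lid lifts and the battery rolls in. Finally ease the pedal back up slowly, taking three seconds or so, so that the lid comes down shut without slamming; leave the pedal free, work the lid by the pedal only and leave everything else on the bench alone.

Things in the scene. Friction and masses are not known exactly. Their poses are not given: they have to be found in the camera images.
- spent_mid (a point): centre of the spent battery: a plain grey cylinder with steel ends, 34 mm in diameter, 61 mm long, 0.14 kg, lying in the tester's cradle with its axis (its own x) along the tester's x. It rolls freely. The two like batteries that stand upright on the bench are fresh ones
- tester: battery tester, fixed black block 120 x 70 mm, 20 mm high; origin at the centre of its underside, x along its length. On top, two ribs 5.5 mm high, 27 mm apart, along x cradle the battery (centre about 37 mm above the bench) between brass end plates, 22 mm high, at x = -36 and +36 mm. Beside the battery the top is free for the fingers
- bin: spent-cell box of grey sheet metal, 150 x 130 mm, rim 130 mm above its origin, fixed; it stands 0 to 12 mm off the bench on screw feet. Origin at the centre of its underside, x from the pedal towards the lid's hinge, y towards the chute, z up. Flat steel lid; its edge on the chute side hangs down 30 mm and closes the chute's mouth at y = 70 mm. Inner floor at z = 10 mm
- chute (a point): set-down point on the floor of the aluminium chute: bin x = -25, y = 122, z = 106 mm; fixed. The floor slopes down 10 deg towards the box (bin -y), from y = 175 mm to the lid's edge at y = 70. Inside width 78 mm (along bin x), side walls 18 mm high, 10 mm lip at the outer end. Lay the battery with its axis along bin x; let go, it rolls about 35 mm down to the lid's edge
- pedal_pad (a point): centre of the top of the pedal's black rubber pad (52 mm along bin x, 62 mm along bin y), on the side of the box away from the lid's hinge; moves with the pedal. At rest it is at bin x = -152 mm and, as the pad's screw stem is set differently each time, z = 61 to 75 mm; it sinks about 29 mm to the stop. The pedal hinges about bin y at bin x = -65, z = 36 mm
- pedal (a joint): pedal angle in rad: 0 up (at rest), 0.32 fully down on its hard stop. A spring and the lid's weight push it up with roughly 5 to 11 N at the pad's centre, easing off a little towards the stop; at the stop the force climbs steeply, and more than 20 N would strain the linkage. Let go, it flies up and the lid slams
- lid (a joint): lid angle in rad: 0 shut, about 1.15 with the pedal fully down (3.6 times the pedal angle). The lid should come down no faster than 1.5 rad/s
- fresh_a: fresh battery standing upright, 34 mm in diameter, 61 mm high; origin at the centre of its underside; bystander
- fresh_b: a second fresh battery standing upright, same size; bystander
- tape: roll of tape lying flat, 88 mm across, 24 mm high; bystander
- screwdriver: screwdriver with a black handle lying on the bench; bystander
- handset: white remote-control handset, 150 x 50 x 20 mm, lying flat; bystander
- bottle: clear water bottle, 64 mm across, 190 mm high; bystander
- pen_pot: black pen pot, 76 mm across, 95 mm high, pens up to 155 mm; bystander
- coupler: small metal coupler standing upright, 18 mm across, 50 mm high; bystander
- spool: aluminium spool standing on end, 60 mm across, 45 mm high; bystander
Mind the look-alikes: they are no part of the job. What is shaped like the part that bears spent_mid but pink or purple is not meant.

How it is judged:
By the outcome, as a careful person would: the job done as asked, in the order asked, and still so for the second after the job is handed in, with the robot touching nothing.
It also fails if it takes over 72 s, if anything falls off the work surface, if the arm or the gripper's body presses on something with over 40 N, if the wrist force passes 120 N, or if a joint passes its speed limit or range.

## Working session

There is one attempt and no reset: what is moved stays moved. The work goes in short steps, Python scripts to look and compute and a tool call to move; the robot and the scene stay as the last step left them, time stands still between calls to the robot, and variables do not carry over. Pictures are saved under pics/ and viewed, and the job is handed in when it is done.

Besides the shell and the picture viewer there is one more tool, called after "Emit:" as name(argument=value, ...) on one line, values as JSON. arm_command: Moves the arm, as the interface text tells. Its arguments: {"type":"object","properties":{"motion":{"type":"array"},"newtons":{"type":"number"}},"required":["motion"]}

```bash
ls; mkdir -p pics; python3 - <<'E'
from workcell import bot, viewer
import cv2
for n in("scene","top"):
    cv2.imwrite(f"pics/{n}0.png",viewer.camera(n)); print(n,viewer.calibration(n))
print(bot.get_obs(), bot.grip_depth)
E
```

```text
pics
scene {'fx': 480.78489878774127, 'fy': 480.78489878774127, 'cx': 315.47371057195056, 'cy': 205.43028012553035, 'k1': -0.1357056328798473, 'T': array([[-0.64641013,  0.41675451, -0.63911628,  1.37179614],
       [ 0.76292139,  0.34180128, -0.5487466 ,  0.73154269],
       [-0.01024186, -0.84231085, -0.53889474,  0.77329784],
       [ 0.        ,  0.        ,  0.        ,  1.        ]])}
top {'fx': 388.39525137917275, 'fy': 388.39525137917275, 'cx': 320.6661466471003, 'cy': 195.62175327673, 'k1': -0.01483431986557636, 'T': array([[ 0.00914855, -0.9977041 ,  0.06710317,  0.479741  ],
       [-0.99976341, -0.00780183,  0.02030407,  0.01553827],
       [-0.01973393, -0.06727305, -0.99753943,  1.3743044 ],
       [ 0.        ,  0.        ,  0.        ,  1.        ]])}
{'time': 0.1, 'q': array([-6.41131562e+01,  5.00786733e+00,  1.00405718e+01,  9.50999357e+01,
       -1.69433242e-04,  8.99994225e+01]), 'qd': array([-0.04223241, -0.05696568,  0.10299777,  0.0023765 , -0.02913424,
        0.06652957]), 'joint_efforts': array([ 1.78709150e-03, -5.21561158e+01,  4.65653765e+01,  1.59619987e-02,
        8.72373380e-05, -1.84188400e-05]), 'ee_pos': array([ 0.24003969, -0.49463319,  0.23066888]), 'tcp_rot': array([-1.79932769e+02,  1.68755502e-04,  2.58874215e+01]), 'wrist_force': array([ 0.04643213, -0.74398483, -0.36459222]), 'torque': array([ 0.00557688, -0.03732562,  0.01222423]), 'opening': 0.08524980218941244} 0.0187
```

View pics/scene0.png

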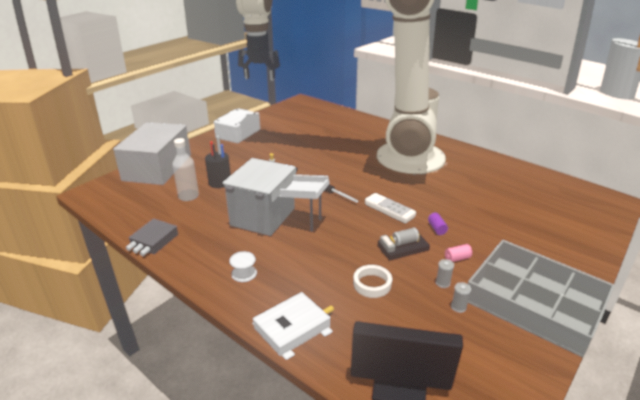

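View pics/top0.png

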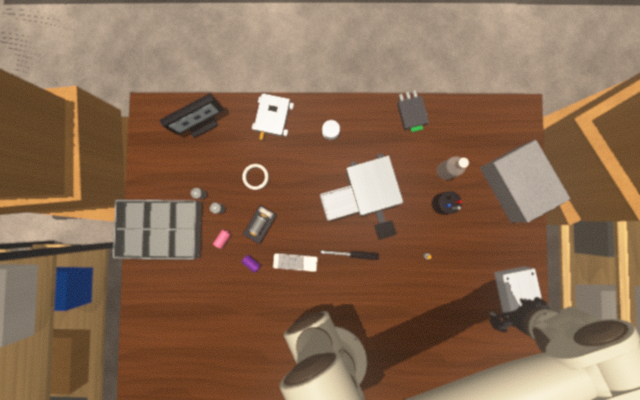

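The top view shows the tester with a grey cylinder at about (261,224), and a pink decoy at (222,239) and a purple one at (251,263). The fresh batteries stand at (197,193) and (216,208). The box is at (375,185), its chute at (340,203) and the pedal at (385,230). I'll enlarge these next.

```bash
python3 - <<'E'
import cv2
t=cv2.imread("pics/top0.png"); s=cv2.imread("pics/scene0.png")
cv2.imwrite("pics/t_a.png",cv2.resize(t[190:270,190:300],None,fx=7,fy=7,interpolation=cv2.INTER_CUBIC))
cv2.imwrite("pics/t_b.png",cv2.resize(t[148:246,310:415],None,fx=6,fy=6,interpolation=cv2.INTER_CUBIC))
cv2.imwrite("pics/s_a.png",cv2.resize(s[195:315,365:480],None,fx=5,fy=5,interpolation=cv2.INTER_CUBIC)[:600])
cv2.imwrite("pics/s_b.png",cv2.resize(s[145:240,215:340],None,fx=6,fy=6,interpolation=cv2.INTER_CUBIC))
E
```

```text
(no output)
```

View pics/t_a.png

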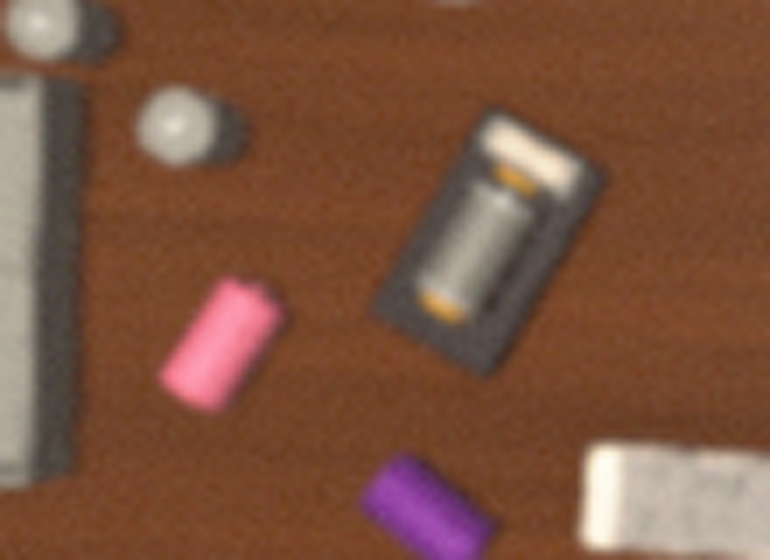

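View pics/t_b.png

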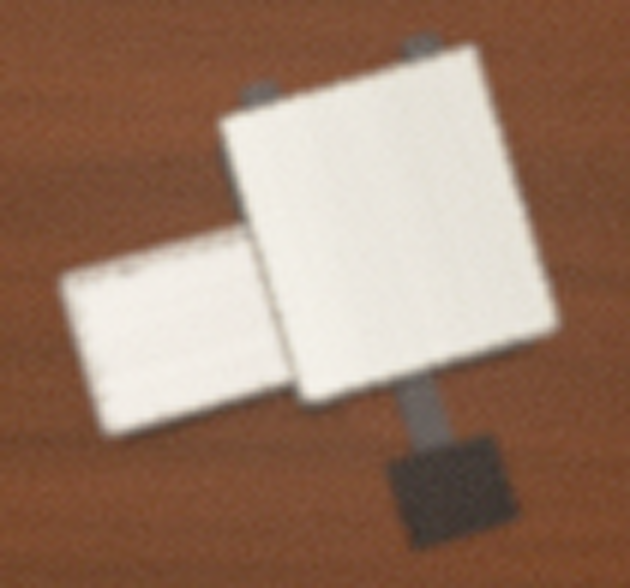

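View pics/s_a.png

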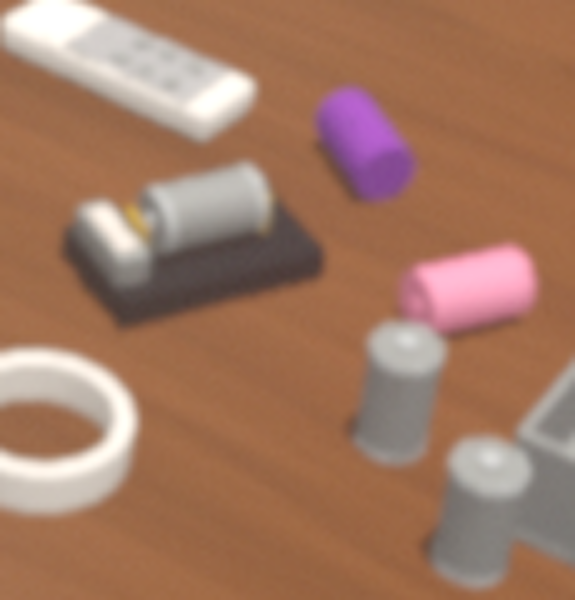

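View pics/s_b.png

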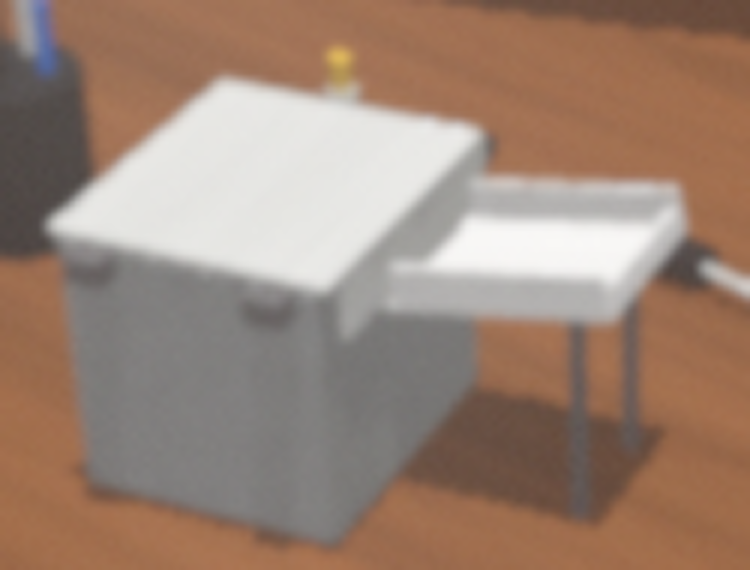

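```bash
cat > h.py <<'E'
import numpy as np, cv2
from workcell import bot, viewer
C={n:viewer.calibration(n) for n in("scene","top")}
def ray(n,p):
    c=C[n];K=np.array([[c["fx"],0,c["cx"]],[0,c["fy"],c["cy"]],[0,0,1]])
    u=cv2.undistortPoints(np.array([[p]],float),K,np.array([c["k1"],0,0,0.]))[0,0]
    return c["T"][:3,3],c["T"][:3,:3]@np.array([u[0],u[1],1])
def onz(n,p,z):
    o,d=ray(n,p);return o+d*(z-o[2])/d[2]
def tri(p,q):
    o,d=ray("top",p);a,b=ray("scene",q)
    s=np.linalg.lstsq(np.c_[d,-b],a-o,rcond=None)[0]
    P,Q=o+d*s[0],a+b*s[1];return (P+Q)/2,np.linalg.norm(P-Q)
def proj(n,P):
    c=C[n];X=np.linalg.inv(c["T"])@np.r_[P,1];u=X[:2]/X[2];u=u*(1+c["k1"]*(u@u))
    return np.array([c["fx"]*u[0]+c["cx"],c["fy"]*u[1]+c["cy"]])
E
python3 - <<'E'
from h import *
np.set_printoptions(precision=4,suppress=True)
ta=lambda x,y:(x/7+190-.43,y/7+190-.43)
tb=lambda x,y:(x/6+310-.42,y/6+148-.42)
sa=lambda x,y:(x/5+365-.4,y/5+195-.4)
sb=lambda x,y:(x/6+215-.42,y/6+145-.42)
print("tester corners"); c=[onz("top",ta(*p),.02) for p in[(497,107),(607,175),(485,378),(375,308)]]
for k in c: print(k)
print("mean",np.mean(c,0),"sides",np.linalg.norm(c[0]-c[1]),np.linalg.norm(c[1]-c[2]), "yaw",np.degrees(np.arctan2(*( (c[0]+c[1]-c[2]-c[3])[1::-1]))))
b=[onz("top",ta(*p),.045) for p in [(508,192),(440,290)]];print("batt",b,np.mean(b,0), onz("top",ta(472,250),.05))
print("brass", [onz("top",ta(*p),.04) for p in [(515,178),(441,308)]])
print("scene batt",onz("scene",sa(207,207),.042))
L=[tri(tb(*a),sb(*b)) for a,b in [((220,120),(330,292)),((475,45),(48,228)),((560,327),(225,78)),((303,403),(487,130)),((60,275),(612,288)),((105,435),(683,187))]]
for l in L: print("lid/chute",l)
d=L[0][0]-L[3][0];print("yaw",np.degrees(np.arctan2(d[1],d[0])),np.linalg.norm(d),np.linalg.norm(L[0][0]-L[1][0]))
print("pad",[onz("top",tb(*p),.073) for p in[(388,465),(492,437),(520,515),(415,547),(454,491)]])
E
```

```text
tester corners
[0.5368 0.2533 0.02  ]
[0.5033 0.1975 0.02  ]
[0.4019 0.2567 0.02  ]
[0.436  0.3124 0.02  ]
mean [0.4695 0.255  0.02  ] sides 0.06503957513573191 0.11735094829318073 yaw -30.334317827934115
batt [array([0.4941, 0.2427, 0.045 ]), array([0.4459, 0.2752, 0.045 ])] [0.47   0.2589 0.045 ] [0.4657 0.2589 0.05  ]
brass [array([0.5011, 0.2402, 0.04  ]), array([0.437 , 0.2755, 0.04  ])]
scene batt [0.4681 0.2612 0.042 ]
lid/chute (array([ 0.6528, -0.04  ,  0.1414]), np.float64(0.0008325787473457255))
lid/chute (array([ 0.6939, -0.1754,  0.142 ]), np.float64(0.0006537194152622312))
lid/chute (array([ 0.544 , -0.2198,  0.1427]), np.float64(0.00030594289779626807))
lid/chute (array([ 0.5031, -0.0849,  0.1423]), np.float64(0.0005759695780235983))
lid/chute (array([0.5693, 0.0452, 0.1369]), np.float64(0.002388392433098824))
lid/chute (array([0.4856, 0.019 , 0.1409]), np.float64(0.0014784762394162313))
yaw 16.703810998688056 0.15625164033893063 0.14157685646589502
pad [array([ 0.4702, -0.1375,  0.073 ]), array([ 0.4863, -0.1952,  0.073 ]), array([ 0.4433, -0.2106,  0.073 ]), array([ 0.425 , -0.1525,  0.073 ]), array([ 0.4562, -0.1741,  0.073 ])]
```

```bash
cat > ov.py <<'E'
from h import *
import sys
def fr(x,y,z,yaw):
    a=np.radians(yaw);return lambda p:np.array([x+np.cos(a)*p[0]-np.sin(a)*p[1],y+np.sin(a)*p[0]+np.cos(a)*p[1],z+p[2]])
def poly(img,n,P,o,s,col,closed=True):
    q=np.array([(proj(n,p)-o+.5)*s-.5 for p in P]);cv2.polylines(img,[np.round(q*8).astype(int)],closed,col,1,cv2.LINE_AA,3)
def draw(te,ba,bn,tag,padz):
    for n in("top","scene"):
        im=cv2.imread(f"pics/{n}0.png")
        for w,box in(("t",(230,190,300,260) if n=="top" else (370,215,440,265)),("b",(310,148,415,246) if n=="top" else (215,145,340,240))):
            s=8 if w=="t" else 6
            c=cv2.resize(im[box[1]:box[3],box[0]:box[2]],None,fx=s,fy=s,interpolation=cv2.INTER_CUBIC);o=np.array(box[:2])
            if w=="t":
                T=fr(te[0],te[1],0,te[2])
                for z in(0,.02):poly(c,n,[T((a*.06,b*.035,z)) for a,b in((1,1),(1,-1),(-1,-1),(-1,1))],o,s,(0,255,0))
                B=fr(ba[0],ba[1],0,te[2])
                for e in(-.0305,.0305):poly(c,n,[B((e,.017*np.cos(t),.037+.017*np.sin(t))) for t in np.linspace(0,6.28,30)],o,s,(0,0,255))
                for t in (0,np.pi/2,np.pi): poly(c,n,[B((e,.017*np.cos(t),.037+.017*np.sin(t))) for e in(-.0305,.0305)],o,s,(0,0,255),False)
            else:
                F=fr(bn[0],bn[1],bn[2],bn[3])
                for z,k in((0,(0,255,0)),(.13,(255,0,0))):poly(c,n,[F((a*.075,b*.065,z)) for a,b in((1,1),(1,-1),(-1,-1),(-1,1))],o,s,k)
                fl=lambda y:.106+np.tan(np.radians(10))*(y-.122)
                poly(c,n,[F((x,y,fl(y))) for x,y in((-.064,.07),(-.064,.175),(.014,.175),(.014,.07))],o,s,(0,0,255))
                poly(c,n,[F((x,y,fl(y)+.018)) for x,y in((-.064,.07),(-.064,.175),(.014,.175),(.014,.07))],o,s,(255,0,255))
                poly(c,n,[F((-.152+a*.026,b*.031,padz)) for a,b in((1,1),(1,-1),(-1,-1),(-1,1))],o,s,(0,255,255))
            cv2.imwrite(f"pics/ov_{tag}_{n}_{w}.png",c)
E
python3 -c "
from ov import *
draw((.4695,.255,-30.3),(.4695,.257),(.6014,-.1291,.009,16.7),'1',.068)
for w in 'tb':
    a=cv2.imread(f'pics/ov_1_top_{w}.png');b=cv2.imread(f'pics/ov_1_scene_{w}.png');print(a.shape,b.shape)
"
```

```text
(560, 560, 3) (400, 560, 3)
(588, 630, 3) (570, 750, 3)
```

View pics/ov_1_top_t.png

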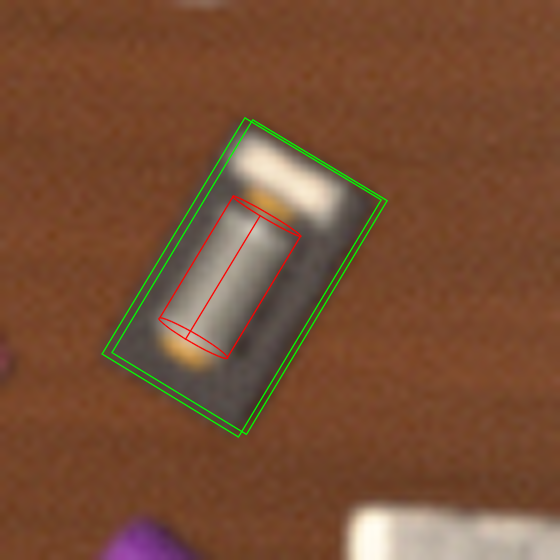

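View pics/ov_1_scene_t.png

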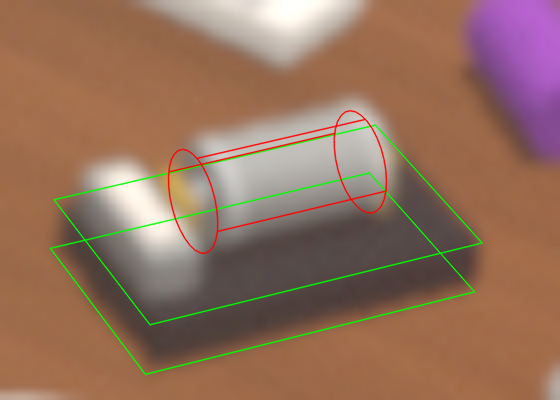

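View pics/ov_1_top_b.png

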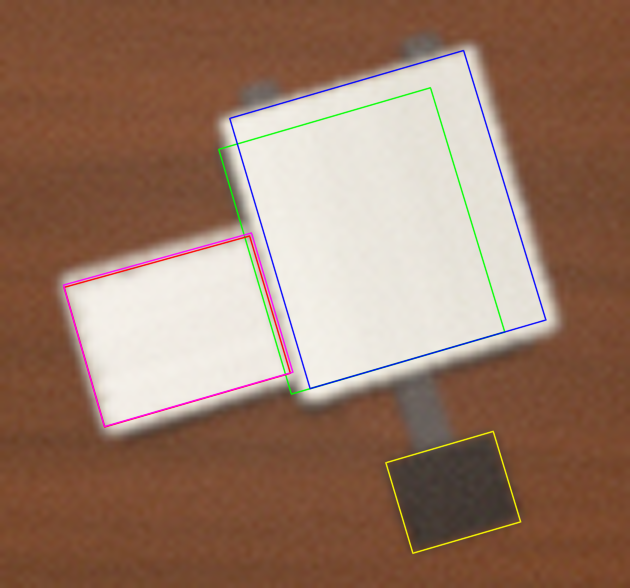

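View pics/ov_1_scene_b.png

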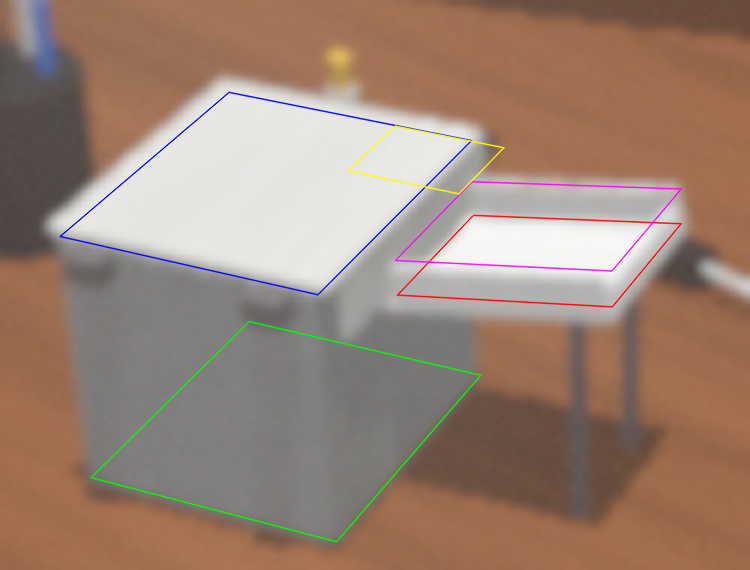

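The overlays agree within about 2 mm: bin origin (0.601,-0.129), 9 mm off the bench, yaw 16.7°, and the battery at (0.4705,0.2565), yaw -30°.

There are five candidates for the battery:
- **Grey cylinder:** top (257,226), lying between the brass plates in the black tester.
- **Pink:** (222,239), a look-alike on the bench.
- **Purple:** (251,263), a look-alike on the bench.
- **Fresh, upright:** (197,193) and (216,208).

Only the grey one in the cradle fits the description, and the enlarged crop confirms it. Now moving above it.

Emit:
arm_command(motion=[[1,[0.5,-0.54,0],[0,0,0]],[1,[0.5,-0.54,0],[0,0,0]],[1,[0.5,-0.54,0],[0,0,0]],[1,[0.5,-0.54,0],[0,0,0]],[1,[0.5,-0.54,0],[0,0,0]],[1,[0.5,-0.54,0],[0,0,0]],[1,[0.5,-0.54,0],[0,0,0]],[1,[0.5,-0.54,0],[0,0,0]],[1,[0.5,-0.54,0],[0,0,0]],[1,[0.5,-0.54,0],[0,0,0]],[1,[0.5,-0.54,0],[0,0,0]],[1,[0.5,-0.54,0],[0,0,0]]], newtons=40)

```text
time: 1.6
ee_pos: [0.3943, 0.0136, 0.2311]
tcp_rot: [180.0, 0.0, 25.9]
wrist_force: [0.5, -0.9, 0.0]
opening: 0.0855
```

Emit:
arm_command(motion=[[1,[0.5,-0.54,0],[0,0,0]],[1,[0.5,-0.54,0],[0,0,0]],[1,[0.5,-0.54,0],[0,0,0]],[1,[0.5,-0.54,0],[0,0,0]],[1,[0.5,-0.54,0],[0,0,0]],[1,[0.42,-0.4,0],[0,0,0]]])

```text
time: 2.35
ee_pos: [0.4762, 0.2468, 0.2307]
tcp_rot: [-179.4, 0.1, 27.2]
wrist_force: [-0.5, 0.1, -0.5]
opening: 0.0852
```

Emit:
arm_command(motion=[[1,[0,0,0],[0,0,0.93]],[1,[0,0,0],[0,0,0.93]],[1,[0,0,0],[0,0,0.93]],[1,[0,0,0],[0,0,0.93]],[1,[0,0,0],[0,0,0.93]],[1,[0,0,0],[0,0,0.93]],[1,[0,0,0],[0,0,0.93]],[1,[0,0,0],[0,0,0.93]],[1,[0,0,0],[0,0,0.93]],[1,[0,0,0],[0,0,0.95]],[1,[0,0,0],[0,0,0]]])

```text
time: 3.72
ee_pos: [0.513, -0.0076, 0.2311]
tcp_rot: [-169.5, 5.4, -6.6]
wrist_force: [-0.7, 0.3, 0.4]
opening: 0.0855
```

```bash
python3 -c "
from h import *
print(bot.get_obs())
cv2.imwrite('pics/top1.png',viewer.camera('top')); cv2.imwrite('pics/scene1.png',viewer.camera('scene'))"
```

```text
{'time': 3.725, 'q': array([ -6.67472901,   4.87454088,   9.20499279,  99.71951145,
        10.53771239, 179.94439383]), 'qd': array([ 2.391859  , -0.27763698,  0.01401188, -0.41591068,  0.32019752,
        0.043516  ]), 'joint_efforts': array([-1.62852433e+00, -5.09094143e+01,  4.56462085e+01,  1.20250225e+00,
        5.32755442e-01,  1.24838090e-03]), 'ee_pos': array([ 0.51302162, -0.00755955,  0.23113431]), 'tcp_rot': array([-169.4571354 ,    5.37888768,   -6.61981886]), 'wrist_force': array([-0.67033474,  0.30449523,  0.44950934]), 'torque': array([-0.16603739, -0.06472569, -0.04105747]), 'opening': 0.08549111670983135}
```

View pics/scene1.png

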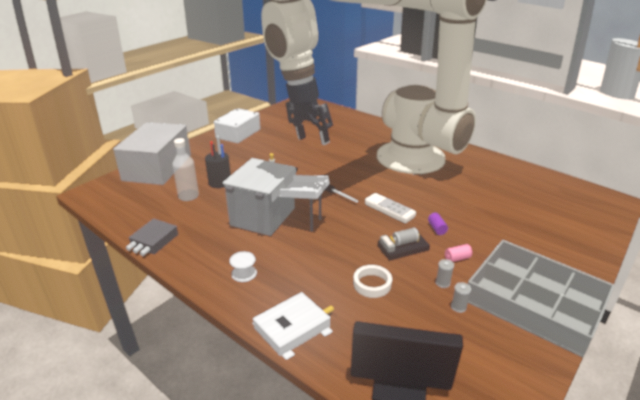

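Joint 6 ran into its +180° limit: yaw = q1 - q6 + 180. I'll use the equivalent grasp at yaw 150° instead and turn the other way.

Emit:
arm_command(motion=[[1,[0,0,0],[0,0,-0.9]],[1,[0,0,0],[0,0,-0.9]],[1,[0,0,0],[0,0,-0.9]]])

```text
time: 4.2
ee_pos: [0.5132, -0.005, 0.2317]
tcp_rot: [-168.4, 2.1, 9.8]
wrist_force: [1.1, -0.3, -1.0]
opening: 0.0851
```

```bash
cat > d.py <<'E'
from h import *
from scipy.spatial.transform import Rotation as R
def delta(pos,yaw,quiet=False):
    o=bot.get_obs();A=R.from_euler('xyz',o['tcp_rot'],degrees=True);B=R.from_euler('xyz',[180,0,yaw],degrees=True)
    print("t",round(o['time'],2),"pos",o['ee_pos'].round(4),"rot",o['tcp_rot'].round(2),"F",o['wrist_force'].round(1),"open",round(o['opening'],4),"q",o['q'].round(1))
    print("shift units (tool axes now)",(A.inv().apply(np.array(pos)-o['ee_pos'])/.06).round(3),
      "after level to yaw",(B.inv().apply(np.array(pos)-o['ee_pos'])/.06).round(3),"turn units",(np.degrees((A.inv()*B).as_rotvec())/6).round(3))
E
python3 -c "
from d import *
o=bot.get_obs();delta((.4705,.2565,.2),o['tcp_rot'][2]); delta((.4705,.2565,.2),150)"
```

```text
t 4.2 pos [ 0.5132 -0.005   0.2317] rot [-168.4     2.14    9.77] F [ 1.1 -0.3 -1. ] open 0.0851 q [ -6.4   4.8   9.2  99.7  10.5 163.6]
shift units (tool axes now) [ 0.058 -4.22   1.403] after level to yaw [ 0.039 -4.416  0.528] turn units [-1.933  0.355 -0.036]
t 4.2 pos [ 0.5132 -0.005   0.2317] rot [-168.4     2.14    9.77] F [ 1.1 -0.3 -1. ] open 0.0851 q [ -6.4   4.8   9.2  99.7  10.5 163.6]
shift units (tool axes now) [ 0.058 -4.22   1.403] after level to yaw [2.795 3.419 0.528] turn units [ -1.29   -2.209 -23.304]
```

Emit:
arm_command(motion=[[1,[0,0,0],[-0.97,0.18,-0.02]],[1,[0,0,0],[-0.97,0.18,-0.02]],[1,[0,-0.63,0.05],[0,0,0]],[1,[0,-0.63,0.05],[0,0,0]],[1,[0,-0.63,0.05],[0,0,0]],[1,[0,-0.63,0.05],[0,0,0]],[1,[0,-0.63,0.05],[0,0,0]],[1,[0,-0.63,0.05],[0,0,0]],[1,[0,-0.63,0.05],[0,0,0]],[1,[0,0,0],[0,0,-0.9]],[1,[0,0,0],[0,0,-0.9]],[1,[0,0,0],[0,0,-0.9]]])

```text
time: 5.7
ee_pos: [0.4822, 0.1663, 0.2153]
tcp_rot: [-176.3, -1.0, 33.3]
wrist_force: [1.5, 0.4, 0.1]
opening: 0.0852
```

Emit:
arm_command(motion=[[1,[0,0,0],[0,0,-0.9]],[1,[0,0,0],[0,0,-0.9]],[1,[0,0,0],[0,0,-0.9]],[1,[0,0,0],[0,0,-0.9]],[1,[0,0,0],[0,0,-0.9]],[1,[0,0,0],[0,0,-0.9]],[1,[0,0,0],[0,0,-0.9]],[1,[0,0,0],[0,0,-0.9]],[1,[0,0,0],[0,0,-0.9]],[1,[0,0,0],[0,0,-0.9]],[1,[0,0,0],[0,0,-0.9]],[1,[0,0,0],[0,0,-0.9]]])

```text
time: 7.2
ee_pos: [0.4822, 0.1662, 0.2152]
tcp_rot: [-179.3, -3.8, 98.1]
wrist_force: [-0.2, 0.4, 0.3]
opening: 0.0855
```

Emit:
arm_command(motion=[[1,[0,0,0],[0,0,-0.9]],[1,[0,0,0],[0,0,-0.9]],[1,[0,0,0],[0,0,-0.9]],[1,[0,0,0],[0,0,-0.9]],[1,[0,0,0],[0,0,-0.9]],[1,[0,0,0],[0,0,-0.9]],[1,[0,0,0],[0,0,-0.9]],[1,[0,0,0],[0,0,-0.9]],[1,[0,0,0],[0,0,-0.9]],[1,[0,0,0],[0,0,-0.9]],[1,[0,0,0],[0,0,-0.9]],[1,[0,0,0],[0,0,0]]])

```text
time: 8.7
ee_pos: [0.4822, 0.1661, 0.2153]
tcp_rot: [177.1, -2.5, 157.3]
wrist_force: [-0.5, 0.4, -0.3]
opening: 0.0852
```

```bash
python3 -c "
from d import *
delta((.4705,.2565,.1),150)"
```

```text
t 8.7 pos [0.4822 0.1661 0.2153] rot [177.06  -2.5  157.33] F [-0.5  0.4 -0.3] open 0.0852 q [16.9 -0.8  2.3 93.1  3.9 39.6]
shift units (tool axes now) [0.677 1.214 2.017] after level to yaw [0.923 1.207 1.921] turn units [ 0.462 -0.447  1.211]
```

Emit:
arm_command(motion=[[1,[0,0,0],[0.155,-0.15,0.405]],[1,[0,0,0],[0.155,-0.15,0.405]],[1,[0,0,0],[0.155,-0.15,0.405]],[1,[0.31,0.4,0.3],[0,0,0]],[1,[0.31,0.4,0.3],[0,0,0]],[1,[0.31,0.4,0.3],[0,0,0]],[1,[0,0,0.5],[0,0,0]],[1,[0,0,0.5],[0,0,0]],[1,[0,0,0],[0,0,0]]])

```text
time: 9.82
ee_pos: [0.4687, 0.2556, 0.0991]
tcp_rot: [-179.8, -0.1, 149.9]
wrist_force: [-0.4, 0.1, 0.2]
opening: 0.0857
```

```bash
python3 -c "
from d import *
delta((.4705,.2565,.025),150)
t=viewer.camera('top');s=viewer.camera('scene')
cv2.imwrite('pics/top2.png',cv2.resize(t[180:270,220:320],None,fx=5,fy=5)); cv2.imwrite('pics/scene2.png',cv2.resize(s[160:300,340:480],None,fx=4,fy=4))"
```

```text
t 9.82 pos [0.4687 0.2556 0.0991] rot [-1.7978e+02 -1.0000e-01  1.4991e+02] F [-0.4  0.1  0.2] open 0.0857 q [28.6  2.5 -7.2 80.6 -0.  58.7]
shift units (tool axes now) [-0.021  0.034  1.235] after level to yaw [-0.019  0.029  1.236] turn units [-0.037 -0.016 -0.015]
```

View pics/scene2.png

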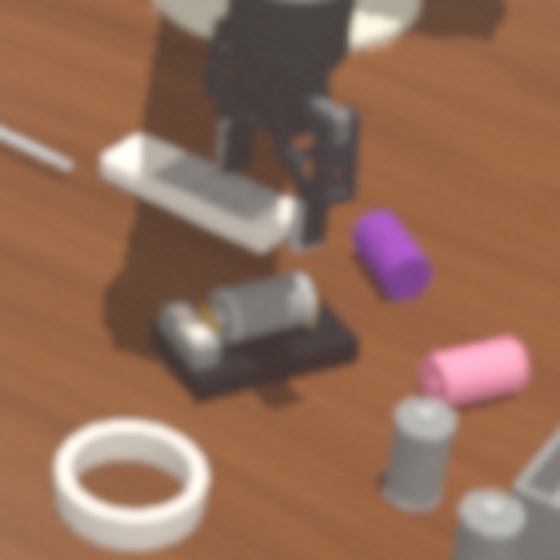

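View pics/top2.png

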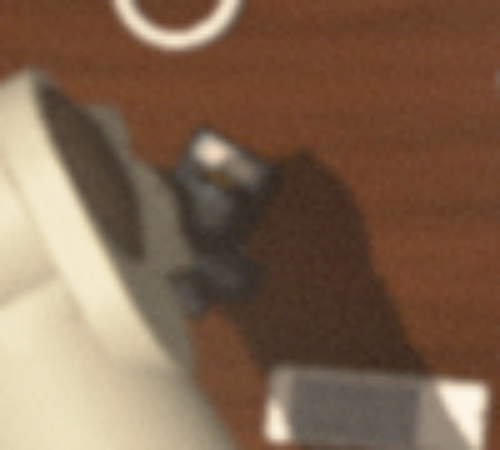

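```bash
python3 -c "
from h import *
P=np.array([.4687,.2556,.099])
for n in('scene','top'): print(n,proj(n,P),proj(n,P+[0,0,.013]), proj(n,(.4687,.2556,.037)))
o=bot.get_obs();ty=np.array([np.sin(np.radians(150)),-np.cos(np.radians(150)),0])
for s in(-.0425,.0425): print(ty, proj('scene',P+[0,0,.013]+s*ty),proj('top',P+[0,0,.013]+s*ty))
cv2.imwrite('pics/top3.png',viewer.camera('top'));cv2.imwrite('pics/scene3.png',viewer.camera('scene'))
"
```

```text
scene [406.06888451 216.94375573] [406.54647306 212.62648519] [403.83991139 236.8513076 ]
top [255.29014184 224.49763706] [254.5408837  224.52502679] [258.66400835 224.37426623]
[0.5       0.8660254 0.       ] [398.5286384  204.07965614] [265.68867689 231.19237569]
[0.5       0.8660254 0.       ] [414.997661   221.65157508] [243.43594647 217.8810439 ]
```

View pics/top3.png

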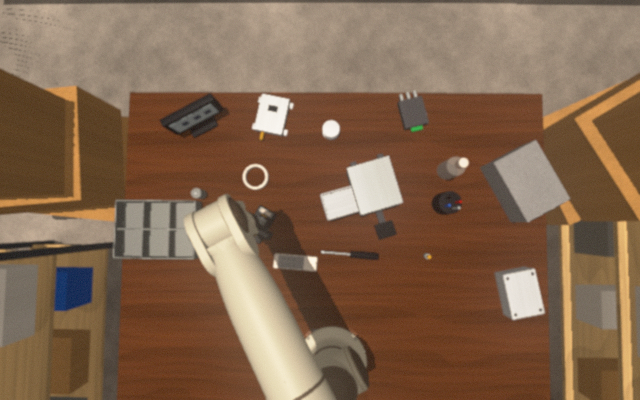

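View pics/scene3.png

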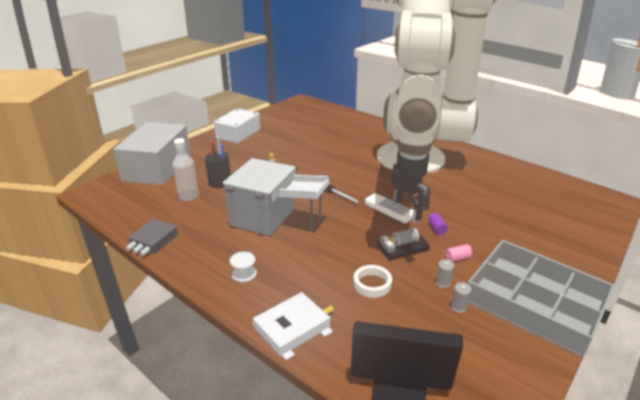

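The scene view shows the fingertips at about (417,221), against a predicted (415,222), so they straddle the battery. I'll descend and grip.

Emit:
arm_command(motion=[[1,[-0.01,0.015,0.3],[0,0,0]],[1,[-0.01,0.015,0.3],[0,0,0]],[1,[0,0,0.3],[0,0,0]],[1,[0,0,0.3],[0,0,0]],[1,[0,0,0.05],[0,0,0]],[1,[0,0,0],[0,0,0]]])

```text
time: 10.78
ee_pos: [0.4719, 0.2569, 0.0261]
tcp_rot: [-180.0, 0.0, 150.0]
wrist_force: [0.5, 0.1, 0.2]
opening: 0.0854
```

Emit:
arm_command(motion=[[0,[0,0,0],[0,0,0]],[0,[0,0,0],[0,0,0]],[0,[0,0,0],[0,0,0]],[0,[0,0,0],[0,0,0]],[0,[0,0,0],[0,0,0]],[0,[0,0,0],[0,0,0]]], newtons=40)

```text
time: 11.52
ee_pos: [0.4716, 0.256, 0.0267]
tcp_rot: [-179.9, 0.1, 150.0]
wrist_force: [-2.9, -5.9, 6.8]
opening: 0.0329
```

Emit:
arm_command(motion=[[0,[0,0,-0.1],[0,0,0]],[0,[0,0,-0.3],[0,0,0]],[0,[0,0,-0.5],[0,0,0]],[0,[0,0,-0.5],[0,0,0]],[0,[0,0,-0.5],[0,0,0]],[0,[0,0,-0.5],[0,0,0]],[0,[0,0,-0.5],[0,0,0]],[0,[0,0,-0.4],[0,0,0]],[0,[0,0,0],[0,0,0]]])

```text
time: 12.65
ee_pos: [0.4726, 0.2575, 0.2269]
tcp_rot: [179.8, 0.2, 150.0]
wrist_force: [0.2, 0.1, -1.9]
opening: 0.0327
```

Emit:
arm_command(motion=[[0,[-0.2,-0.21,0],[0,0,0]],[0,[-0.42,-0.42,0],[0,0,0]],[0,[-0.42,-0.42,0],[0,0,0]],[0,[-0.42,-0.42,0],[0,0,0]],[0,[-0.42,-0.42,0],[0,0,0]],[0,[-0.42,-0.42,0],[0,0,0]],[0,[-0.42,-0.42,0],[0,0,0]],[0,[-0.42,-0.42,0],[0,0,0]],[0,[-0.18,-0.22,0],[0,0,0]],[0,[0,0,0],[0,0,0]]])

```text
time: 13.9
ee_pos: [0.5429, -0.0188, 0.2236]
tcp_rot: [-179.9, -0.0, 149.9]
wrist_force: [0.7, -0.1, -1.5]
opening: 0.0327
```

Emit:
arm_command(motion=[[0,[0,0,0],[0,0,-0.7]],[0,[0,0,0],[0,0,-0.9]],[0,[0,0,0],[0,0,-0.9]],[0,[0,0,0],[0,0,-0.9]],[0,[0,0,0],[0,0,-0.9]],[0,[0,0,0],[0,0,-0.9]],[0,[0,0,0],[0,0,-0.9]],[0,[0,0,0],[0,0,-0.9]],[0,[0,0,0],[0,0,-0.78]],[0,[0,0,0],[0,0,0]]])

```text
time: 15.15
ee_pos: [0.5429, -0.0169, 0.2242]
tcp_rot: [-180.0, -0.0, -163.3]
wrist_force: [-0.8, -0.0, -0.7]
opening: 0.0326
```

```bash
python3 -c "
from d import *
delta((.5424,-.0194,.123),196.7)
t=viewer.camera('top');s=viewer.camera('scene')
cv2.imwrite('pics/top4.png',cv2.resize(t[130:250,270:420],None,fx=5,fy=5)); cv2.imwrite('pics/scene4.png',cv2.resize(s[110:230,220:360],None,fx=5,fy=5))"
```

```text
t 15.15 pos [ 0.5429 -0.0169  0.2242] rot [-1.7997e+02 -1.0000e-02 -1.6330e+02] F [-0.8 -0.  -0.7] open 0.0326 q [ -1.8   3.9   8.1  94.3  -0.  -18.5]
shift units (tool axes now) [ 0.02  -0.037  1.687] after level to yaw [ 0.021 -0.038  1.687] turn units [-0.004 -0.002 -0.   ]
```

View pics/scene4.png

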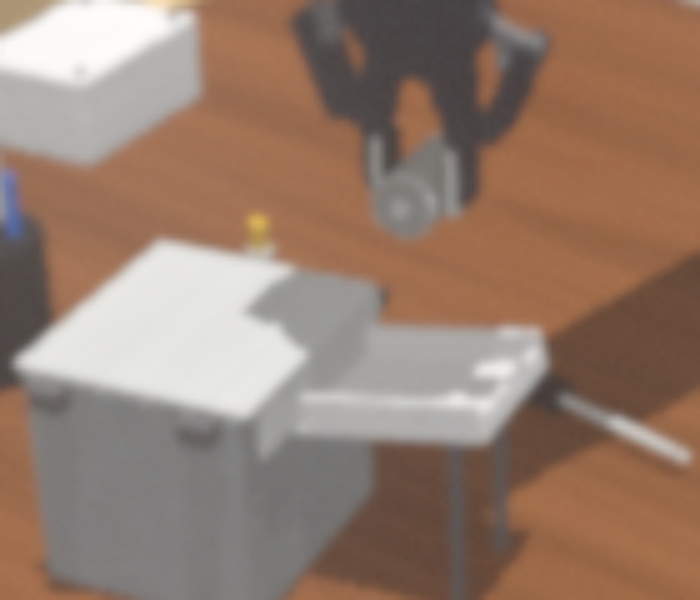

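View pics/top4.png

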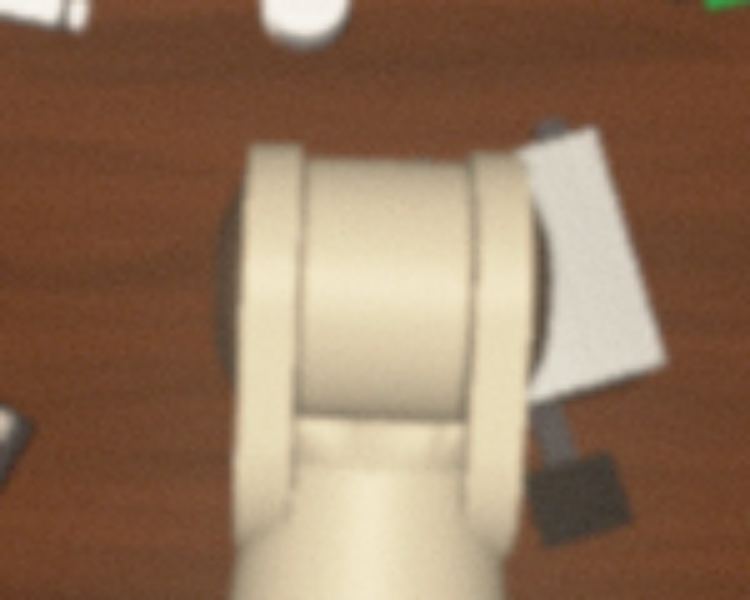

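```bash
python3 -c "
from h import *
P=np.array([.5429,-.0169,.2342]);a=np.radians(16.7);x=np.array([np.cos(a),np.sin(a),0])
for e in (.0255,.0305,.0355):
  for z in (-.005,0,.005): print(e,z,(proj('scene',P+e*x+[0,0,z])-[220,110])*5)"
```

```text
0.0255 -0.005 [398.65347962 219.62234462]
0.0255 0 [398.38573077 210.73563272]
0.0255 0.005 [398.1171499  201.81233805]
0.0305 -0.005 [394.4352074  223.72641777]
0.0305 0 [394.15751484 214.81933784]
0.0305 0.005 [393.87896088 205.87542578]
0.0355 -0.005 [390.18987452 227.85737201]
0.0355 0 [389.90210196 218.9298766 ]
0.0355 0.005 [389.61343791 209.96529757]
```

Emit:
arm_command(motion=[[0,[0,0,0.2],[0,0,0]],[0,[0,-0.02,0.4],[0,0,0]],[0,[0,-0.02,0.4],[0,0,0]],[0,[0,0,0.3],[0,0,0]],[0,[0,0,0.2],[0,0,0]],[0,[0,0,0.05],[0,0,0]],[0,[0,0,0],[0,0,0]]])

```text
time: 16.12
ee_pos: [0.5441, -0.02, 0.1318]
tcp_rot: [-179.9, 0.0, -163.3]
wrist_force: [0.2, -0.6, -0.5]
opening: 0.0326
```

```bash
python3 -c "
from d import *
delta((.5424,-.0194,.123),196.7)
s=viewer.camera('scene')
cv2.imwrite('pics/scene5.png',cv2.resize(s[120:220,240:360],None,fx=6,fy=6,interpolation=cv2.INTER_CUBIC))"
```

```text
t 16.12 pos [ 0.5441 -0.02    0.1318] rot [-1.7994e+02  3.0000e-02 -1.6333e+02] F [ 0.2 -0.6 -0.5] open 0.0326 q [ -2.1   3.3  -2.7  84.   -0.  -18.8]
shift units (tool axes now) [0.025 0.019 0.147] after level to yaw [0.025 0.019 0.147] turn units [-0.009  0.005 -0.005]
```

View pics/scene5.png

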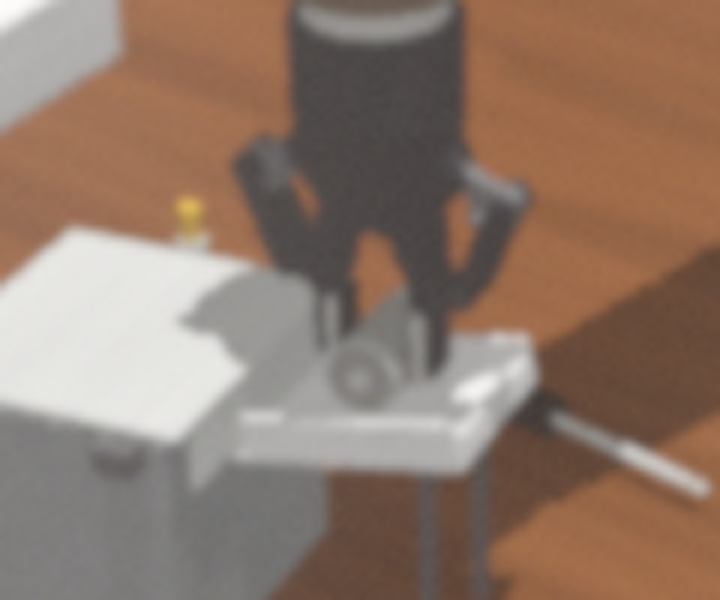

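Emit:
arm_command(motion=[[0,[0,0,0.04],[0,0,0]],[0,[0,0,0.04],[0,0,0]],[0,[0,0,0.03],[0,0,0]],[0,[0,0,0],[0,0,0]]])

```text
time: 16.68
ee_pos: [0.5439, -0.0201, 0.1246]
tcp_rot: [-180.0, -0.0, -163.3]
wrist_force: [0.1, -0.1, -1.9]
opening: 0.0325
```

Emit:
arm_command(motion=[[0,[0,0,0.02],[0,0,0]],[0,[0,0,0],[0,0,0]]])

```text
time: 16.92
ee_pos: [0.5439, -0.0201, 0.1235]
tcp_rot: [-180.0, -0.0, -163.3]
wrist_force: [0.2, -0.7, -2.3]
opening: 0.0323
```

Emit:
arm_command(motion=[[0,[0,0,0.02],[0,0,0]],[0,[0,0,0],[0,0,0]]])

```text
time: 17.18
ee_pos: [0.5439, -0.0201, 0.1223]
tcp_rot: [-180.0, -0.0, -163.3]
wrist_force: [-0.6, -0.3, -1.6]
opening: 0.0325
```

Emit:
arm_command(motion=[[0,[0,0,0.02],[0,0,0]],[0,[0,0,0],[0,0,0]]])

```text
time: 17.42
ee_pos: [0.5439, -0.0201, 0.1211]
tcp_rot: [-180.0, -0.0, -163.3]
wrist_force: [0.3, -0.8, -1.3]
opening: 0.0324
```

Emit:
arm_command(motion=[[0,[0,0,0.02],[0,0,0]],[0,[0,0,0],[0,0,0]]])

```text
time: 17.68
ee_pos: [0.5439, -0.0201, 0.1199]
tcp_rot: [-180.0, -0.0, -163.3]
wrist_force: [-0.5, 0.2, -1.5]
opening: 0.0326
```

Emit:
arm_command(motion=[[0,[0,0,0.02],[0,0,0]],[0,[0,0,0],[0,0,0]]])

```text
time: 17.92
ee_pos: [0.5439, -0.0201, 0.1187]
tcp_rot: [-180.0, -0.0, -163.3]
wrist_force: [1.0, -0.1, -1.6]
opening: 0.0328
```

```bash
python3 -c "
from d import *
delta((.5424,-.0194,.123),196.7)
s=viewer.camera('scene')
cv2.imwrite('pics/scene6.png',cv2.resize(s[140:215,260:345],None,fx=8,fy=8,interpolation=cv2.INTER_CUBIC))"
```

```text
t 17.93 pos [ 0.5439 -0.0201  0.1187] rot [-1.7996e+02 -1.0000e-02 -1.6333e+02] F [ 1.  -0.1 -1.6] open 0.0328 q [ -2.1   3.4  -4.   82.6  -0.  -18.8]
shift units (tool axes now) [ 0.021  0.018 -0.072] after level to yaw [ 0.021  0.018 -0.072] turn units [-0.007 -0.002 -0.005]
```

View pics/scene6.png

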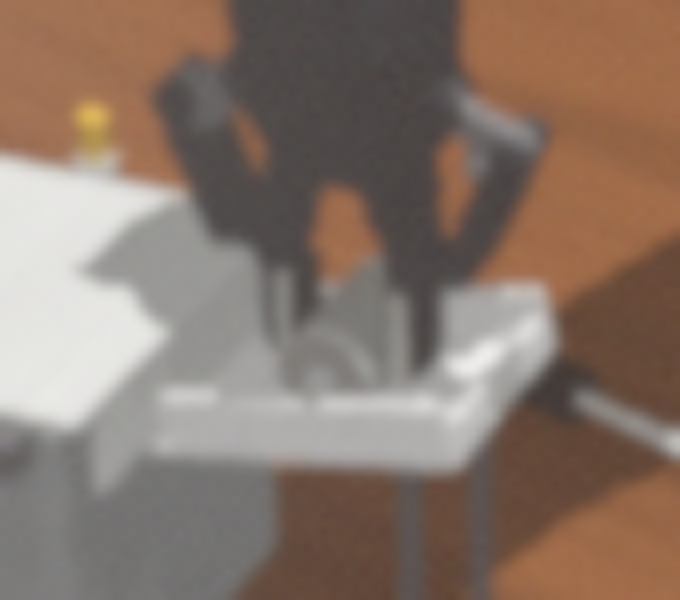

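Emit:
arm_command(motion=[[0,[0,0,0.02],[0,0,0]],[0,[0,0,0],[0,0,0]]])

```text
time: 18.23
ee_pos: [0.5441, -0.0201, 0.118]
tcp_rot: [-179.9, 0.0, -163.3]
wrist_force: [-0.7, -0.2, 2.2]
opening: 0.0325
```

Emit:
arm_command(motion=[[0,[0,0,0.02],[0,0,0]],[0,[0,0,0],[0,0,0]]])

```text
time: 18.48
ee_pos: [0.5441, -0.0201, 0.1179]
tcp_rot: [-179.9, 0.1, -163.3]
wrist_force: [-4.0, 0.5, 11.5]
opening: 0.0324
```

The force rose at TCP z = 0.118, so the battery is on the chute floor. I'll ease off slightly, part the fingers a little and lift.

Emit:
arm_command(motion=[[0,[0,0,-0.02],[0,0,0]],[0.45,[0,0,0],[0,0,0]],[0.5,[0,0,0],[0,0,0]],[0.55,[0,0,0],[0,0,0]],[0.55,[0,0,0],[0,0,0]],[0.55,[0,0,0],[0,0,0]]])

```text
time: 19.23
ee_pos: [0.544, -0.0201, 0.1176]
tcp_rot: [-180.0, -0.0, -163.3]
wrist_force: [-0.1, 0.3, -0.3]
opening: 0.0471
```

Emit:
arm_command(motion=[[0.55,[0,0,-0.1],[0,0,0]],[0.55,[0,0,-0.15],[0,0,0]],[0.55,[0,0,-0.2],[0,0,0]],[0.55,[0,0,-0.3],[0,0,0]],[0.55,[0,0,-0.4],[0,0,0]],[0.55,[0,0,-0.5],[0,0,0]],[0.55,[0,0,-0.3],[0,0,0]],[0.55,[0,0,0],[0,0,0]]])

```text
time: 20.23
ee_pos: [0.5446, -0.02, 0.2369]
tcp_rot: [-179.9, 0.2, -163.3]
wrist_force: [1.1, -0.8, 0.1]
opening: 0.0471
```

```bash
python3 -c "
from d import *
delta((.4544,-.1735,.12),196.7)
s=viewer.camera('scene')
cv2.imwrite('pics/scene7.png',cv2.resize(s[130:240,220:345],None,fx=5,fy=5,interpolation=cv2.INTER_CUBIC))"
```

```text
t 20.23 pos [ 0.5446 -0.02    0.2369] rot [-179.89    0.18 -163.33] F [ 1.1 -0.8  0.1] open 0.0471 q [ -2.1   4.2   9.9  95.5  -0.  -18.8]
shift units (tool axes now) [ 2.181 -2.015  1.945] after level to yaw [ 2.176 -2.018  1.948] turn units [-0.018  0.031 -0.005]
```

View pics/scene7.png

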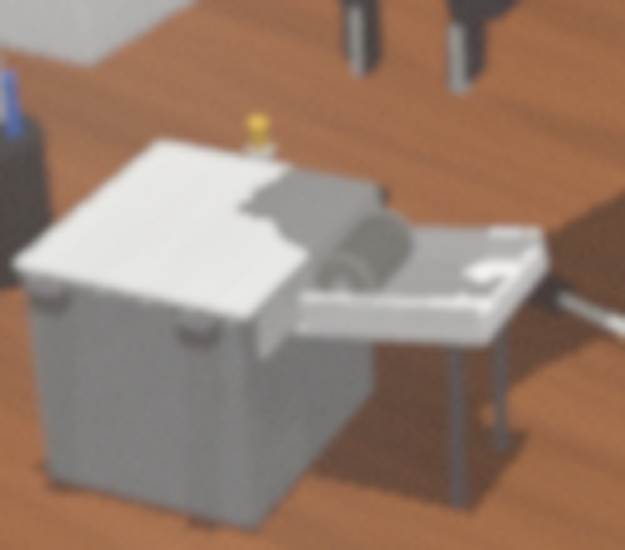

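The battery has rolled down and rests against the lid edge, around (350,260) in the crop. Next I shut the fingers and move over the pedal pad.

Emit:
arm_command(motion=[[0,[0.2,-0.2,0],[0,0,0]],[0,[0.35,-0.33,0],[0,0,0]],[0,[0.35,-0.33,0],[0,0,0]],[0,[0.35,-0.33,0],[0,0,0]],[0,[0.35,-0.33,0],[0,0,0]],[0,[0.35,-0.33,0],[0,0,0]],[0,[0.2,-0.18,0],[0,0,0]],[0,[0,0,0],[0,0,0]]])

```text
time: 21.28
ee_pos: [0.4546, -0.1745, 0.2344]
tcp_rot: [-180.0, -0.0, -163.4]
wrist_force: [-0.0, 1.1, 0.3]
opening: 0.0001
```

Emit:
arm_command(motion=[[0,[0,0,0.2],[0,0,0]],[0,[0,0,0.4],[0,0,0]],[0,[0,0,0.4],[0,0,0]],[0,[0,0,0.4],[0,0,0]],[0,[0,0,0.4],[0,0,0]],[0,[0,0,0.3],[0,0,0]],[0,[0,0,0.1],[0,0,0]],[0,[0,0,0],[0,0,0]]])

```text
time: 22.28
ee_pos: [0.4554, -0.1736, 0.1027]
tcp_rot: [-180.0, -0.0, -163.3]
wrist_force: [-0.6, 0.6, -0.2]
opening: 0.0003
```

```bash
python3 -c "
from d import *
delta((.4558,-.1735,.09),196.7)
t=viewer.camera('top')
cv2.imwrite('pics/top8.png',cv2.resize(t[140:260,310:430],None,fx=5,fy=5,interpolation=cv2.INTER_CUBIC))
s=viewer.camera('scene')
cv2.imwrite('pics/scene8.png',cv2.resize(s[100:240,210:350],None,fx=4,fy=4,interpolation=cv2.INTER_CUBIC))"
```

```text
t 22.27 pos [ 0.4554 -0.1736  0.1027] rot [-1.7996e+02 -1.0000e-02 -1.6331e+02] F [-0.6  0.6 -0.2] open 0.0003 q [-20.8  -4.2 -13.4  80.8  -0.  -37.5]
shift units (tool axes now) [-0.007  0.     0.212] after level to yaw [-0.007  0.     0.212] turn units [-0.007 -0.001 -0.002]
```

View pics/top8.png

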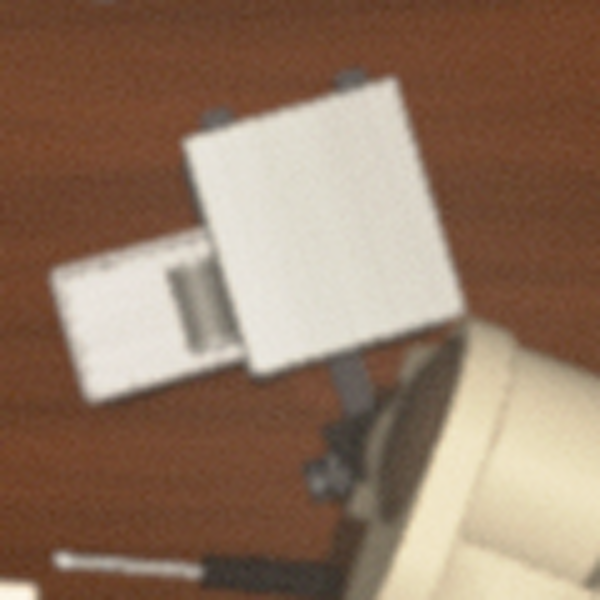

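View pics/scene8.png

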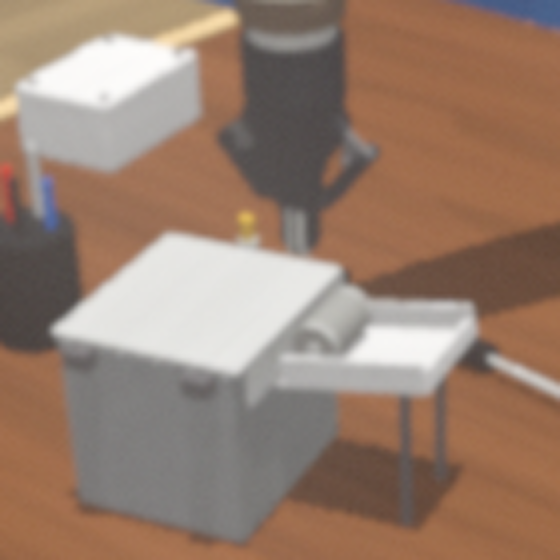

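Emit:
arm_command(motion=[[0,[0,0,0.1],[0,0,0]],[0,[0,0,0.1],[0,0,0]],[0,[0,0,0.08],[0,0,0]],[0,[0,0,0],[0,0,0]]])

```text
time: 22.88
ee_pos: [0.4551, -0.1737, 0.0854]
tcp_rot: [-180.0, -0.0, -163.3]
wrist_force: [-0.1, -0.5, -0.1]
opening: -0.0003
```

Emit:
arm_command(motion=[[0,[0,0,0.03],[0,0,0]],[0,[0,0,0.03],[0,0,0]],[0,[0,0,0],[0,0,0]]])

```text
time: 23.25
ee_pos: [0.4553, -0.1738, 0.0822]
tcp_rot: [-180.0, -0.0, -163.3]
wrist_force: [0.4, 0.1, -1.0]
opening: 0.0003
```

Emit:
arm_command(motion=[[0,[0,0,0.03],[0,0,0]],[0,[0,0,0.03],[0,0,0]],[0,[0,0,0],[0,0,0]]])

```text
time: 23.62
ee_pos: [0.4553, -0.1738, 0.0787]
tcp_rot: [-180.0, 0.0, -163.3]
wrist_force: [0.5, 0.4, 0.6]
opening: 0.0003
```

Emit:
arm_command(motion=[[0,[0,0,0.03],[0,0,0]],[0,[0,0,0],[0,0,0]]])

```text
time: 23.88
ee_pos: [0.4551, -0.174, 0.0774]
tcp_rot: [-179.9, -0.0, -163.3]
wrist_force: [-3.2, -0.3, 5.3]
opening: -0.0003
```

Emit:
arm_command(motion=[[0,[0,0,0.03],[0,0,0]],[0,[0,0,0],[0,0,0]]])

```text
time: 24.12
ee_pos: [0.4551, -0.174, 0.0757]
tcp_rot: [-179.9, -0.0, -163.3]
wrist_force: [-4.1, -0.7, 6.8]
opening: 0.0004
```

Emit:
arm_command(motion=[[0,[0,0,0.03],[0,0,0]],[0,[0,0,0],[0,0,0]]])

```text
time: 24.38
ee_pos: [0.4551, -0.1741, 0.0739]
tcp_rot: [-179.9, -0.0, -163.3]
wrist_force: [-4.5, -0.8, 6.5]
opening: -0.0004
```

Emit:
arm_command(motion=[[0,[0,0,0.03],[0,0,0]],[0,[0,0,0],[0,0,0]]])

```text
time: 24.62
ee_pos: [0.4551, -0.1742, 0.0721]
tcp_rot: [-179.9, -0.0, -163.3]
wrist_force: [-3.7, -0.9, 6.1]
opening: -0.0001
```

Contact came at about z = 0.078, with roughly 6 N of resistance. I'll press on along the pedal's arc, since tool +x is bin -x.

Emit:
arm_command(motion=[[0,[0.012,0,0.04],[0,0,0]],[0,[0.012,0,0.04],[0,0,0]],[0,[0.01,0,0.04],[0,0,0]],[0,[0.01,0,0.04],[0,0,0]],[0,[0.008,0,0.04],[0,0,0]],[0,[0.006,0,0.04],[0,0,0]],[0,[0,0,0],[0,0,0]]])

```text
time: 25.5
ee_pos: [0.4516, -0.1752, 0.0575]
tcp_rot: [-179.9, -0.0, -163.4]
wrist_force: [-4.8, -1.3, 6.6]
opening: 0.0002
```

Emit:
arm_command(motion=[[0,[0.005,0,0.04],[0,0,0]],[0,[0.003,0,0.03],[0,0,0]],[0,[0,0,0],[0,0,0]]])

```text
time: 25.88
ee_pos: [0.451, -0.1754, 0.0533]
tcp_rot: [-179.9, -0.1, -163.4]
wrist_force: [-4.7, -2.2, 7.2]
opening: -0.0001
```

Emit:
arm_command(motion=[[0,[0.002,0,0.03],[0,0,0]],[0,[0,0,0.01],[0,0,0]],[0,[0,0,0],[0,0,0]]])

```text
time: 26.25
ee_pos: [0.4507, -0.1754, 0.0508]
tcp_rot: [-179.9, -0.1, -163.4]
wrist_force: [-5.7, -2.6, 6.1]
opening: 0.0004
```

Emit:
arm_command(motion=[[0,[0,0,0.02],[0,0,0]],[0,[0,0,0],[0,0,0]]])

```text
time: 26.5
ee_pos: [0.4507, -0.1755, 0.0495]
tcp_rot: [-179.9, -0.1, -163.4]
wrist_force: [-6.6, -2.1, 5.3]
opening: -0.0002
```

Emit:
arm_command(motion=[[0,[0.02,0,0.015],[0,0,0]],[0,[0,0,0],[0,0,0]]])

```text
time: 26.75
ee_pos: [0.4505, -0.1756, 0.049]
tcp_rot: [-179.9, 0.0, -163.3]
wrist_force: [-1.3, -0.7, 5.0]
opening: 0.0
```

Emit:
arm_command(motion=[[0,[0.02,0,0.01],[0,0,0]],[0,[0,0,0],[0,0,0]]])

```text
time: 27.0
ee_pos: [0.4502, -0.1757, 0.0487]
tcp_rot: [-179.9, 0.1, -163.3]
wrist_force: [1.7, 1.3, 5.2]
opening: -0.0001
```

Emit:
arm_command(motion=[[0,[0,0,0.015],[0,0,0]],[0,[0,0,0],[0,0,0]]])

```text
time: 27.25
ee_pos: [0.4502, -0.1758, 0.048]
tcp_rot: [-179.9, 0.1, -163.3]
wrist_force: [1.5, 1.9, 6.4]
opening: 0.0004
```

Emit:
arm_command(motion=[[0,[0,0,0.01],[0,0,0]],[0,[0,0,0],[0,0,0]]])

```text
time: 27.5
ee_pos: [0.4502, -0.1758, 0.0477]
tcp_rot: [-179.9, 0.1, -163.3]
wrist_force: [-0.1, 1.4, 9.1]
opening: 0.0001
```

```bash
python3 -c "
from d import *
delta((.4558,-.1735,.09),196.7)
t=viewer.camera('top')
cv2.imwrite('pics/top9.png',cv2.resize(t[140:260,310:430],None,fx=5,fy=5,interpolation=cv2.INTER_CUBIC))
s=viewer.camera('scene')
cv2.imwrite('pics/scene9.png',cv2.resize(s[100:240,210:350],None,fx=4,fy=4,interpolation=cv2.INTER_CUBIC))"
```

```text
t 27.5 pos [ 0.4502 -0.1758  0.0477] rot [-1.7989e+02  1.5000e-01 -1.6331e+02] F [-0.1  1.4  9.1] open 0.0001 q [-21.3  -3.8 -19.1  74.5   0.  -38. ]
shift units (tool axes now) [-0.102  0.008 -0.704] after level to yaw [-0.1    0.01  -0.705] turn units [-0.019  0.025 -0.002]
```

View pics/scene9.png

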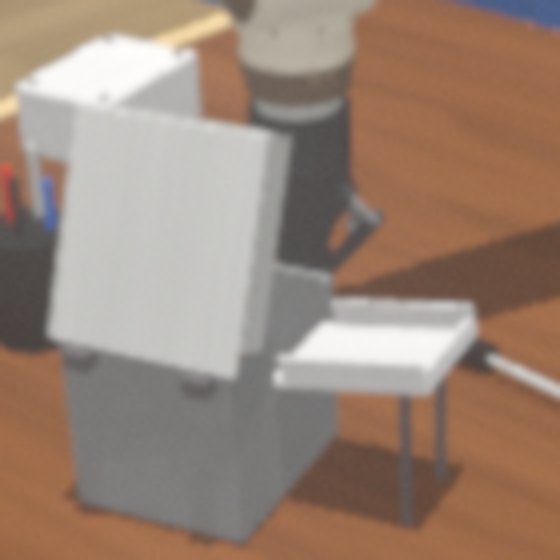

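View pics/top9.png

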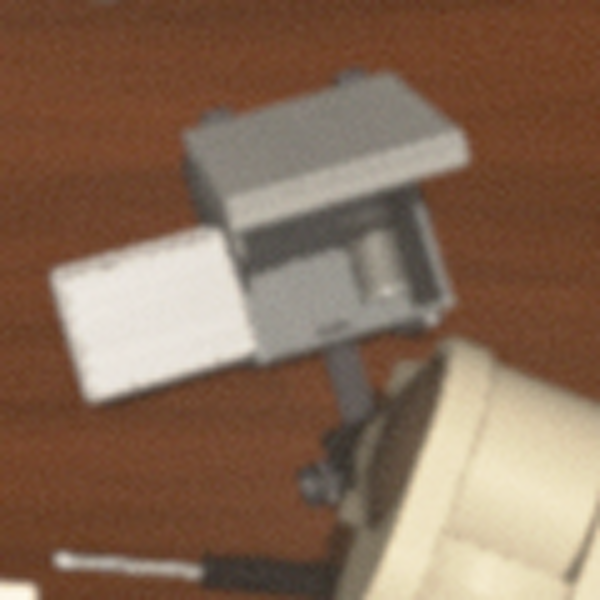

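The lid is open and the battery lies on the box floor, at about (380,265) in the top crop. The force has started to climb at the stop. One more small step will confirm the stop, then I hold.

Emit:
arm_command(motion=[[0,[0,0,0.01],[0,0,0]],[0,[0,0,0],[0,0,0]]])

```text
time: 27.85
ee_pos: [0.4502, -0.1758, 0.0475]
tcp_rot: [-179.9, 0.2, -163.3]
wrist_force: [-2.4, 0.5, 12.7]
opening: -0.0002
```

Emit:
arm_command(motion=[[0,[0,0,0],[0,0,0]],[0,[0,0,0],[0,0,0]],[0,[0,0,0],[0,0,0]],[0,[0,0,0],[0,0,0]]])

```text
time: 28.35
ee_pos: [0.4502, -0.1758, 0.0475]
tcp_rot: [-179.9, 0.2, -163.3]
wrist_force: [-0.9, 1.0, 13.6]
opening: 0.0001
```

It's on the stop at about 13 N, steady. Now I ease it up slowly, 1.2 mm per row, so the lid turns at about 0.4 rad/s.

Emit:
arm_command(motion=[[0,[-0.001,0,-0.02],[0,0,0]],[0,[-0.001,0,-0.02],[0,0,0]],[0,[-0.001,0,-0.02],[0,0,0]],[0,[-0.002,0,-0.02],[0,0,0]],[0,[-0.002,0,-0.02],[0,0,0]],[0,[-0.002,0,-0.02],[0,0,0]],[0,[-0.003,0,-0.02],[0,0,0]],[0,[-0.003,0,-0.02],[0,0,0]],[0,[-0.003,0,-0.02],[0,0,0]],[0,[-0.004,0,-0.02],[0,0,0]],[0,[-0.004,0,-0.02],[0,0,0]],[0,[-0.004,0,-0.02],[0,0,0]]])

```text
time: 29.85
ee_pos: [0.4519, -0.1752, 0.0609]
tcp_rot: [-179.9, 0.1, -163.3]
wrist_force: [3.8, 2.0, 5.5]
opening: 0.0002
```

Emit:
arm_command(motion=[[0,[-0.004,0,-0.02],[0,0,0]],[0,[-0.004,0,-0.02],[0,0,0]],[0,[-0.005,0,-0.02],[0,0,0]],[0,[-0.005,0,-0.02],[0,0,0]],[0,[-0.005,0,-0.02],[0,0,0]],[0,[-0.005,0,-0.02],[0,0,0]],[0,[-0.006,0,-0.02],[0,0,0]],[0,[-0.006,0,-0.02],[0,0,0]],[0,[-0.006,0,-0.02],[0,0,0]],[0,[-0.006,0,-0.02],[0,0,0]]])

```text
time: 31.1
ee_pos: [0.4538, -0.1743, 0.0722]
tcp_rot: [-180.0, -0.0, -163.3]
wrist_force: [4.6, -1.1, 4.4]
opening: 0.0002
```

Emit:
arm_command(motion=[[0,[-0.005,0,-0.02],[0,0,0]],[0,[-0.005,0,-0.02],[0,0,0]],[0,[-0.005,0,-0.02],[0,0,0]],[0,[0,0,-0.02],[0,0,0]],[0,[0,0,-0.02],[0,0,0]],[0,[0,0,-0.02],[0,0,0]],[0,[0,0,-0.02],[0,0,0]],[0,[0,0,-0.02],[0,0,0]],[0,[0,0,-0.03],[0,0,0]],[0,[0,0,-0.03],[0,0,0]],[0,[0,0,0],[0,0,0]]])

```text
time: 32.48
ee_pos: [0.4547, -0.174, 0.0855]
tcp_rot: [-179.9, 0.0, -163.3]
wrist_force: [-0.0, -0.1, 1.1]
opening: 0.0003
```

Clear of the pad. I'll lift away and check.

Emit:
arm_command(motion=[[0,[0,0,-0.1],[0,0,0]],[0,[0,0,-0.3],[0,0,0]],[0,[0,0,-0.5],[0,0,0]],[0,[0,0,-0.5],[0,0,0]],[0,[0.5,0,-0.5],[0,0,0]],[0,[0.6,0,-0.3],[0,0,0]],[0,[0.6,0,0],[0,0,0]],[0,[0.3,0,0],[0,0,0]],[0,[0,0,0],[0,0,0]]])

```text
time: 33.6
ee_pos: [0.3394, -0.2086, 0.2181]
tcp_rot: [-179.9, 0.1, -163.4]
wrist_force: [1.3, -0.3, -0.5]
opening: -0.0002
```

```bash
python3 -c "
from d import *
delta((.4558,-.1735,.09),196.7)
t=viewer.camera('top')
cv2.imwrite('pics/top10.png',cv2.resize(t[90:280,100:480],None,fx=2,fy=2))
s=viewer.camera('scene')
cv2.imwrite('pics/scene10.png',cv2.resize(s[100:240,210:350],None,fx=4,fy=4,interpolation=cv2.INTER_CUBIC))"
```

```text
t 33.6 pos [ 0.3394 -0.2086  0.2181] rot [-1.7990e+02  6.0000e-02 -1.6341e+02] F [ 1.3 -0.3 -0.5] open -0.0002 q [-31.6 -16.  -10.7  95.2  -0.  -48.1]
shift units (tool axes now) [-2.024  0.011  2.137] after level to yaw [-2.027  0.004  2.135] turn units [-0.017  0.01  -0.019]
```

View pics/scene10.png

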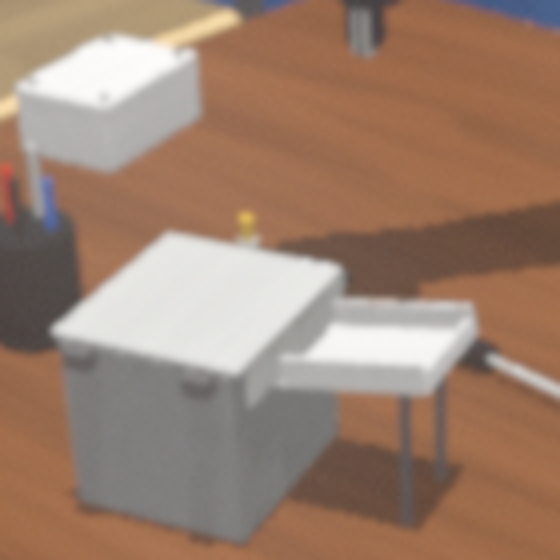

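View pics/top10.png

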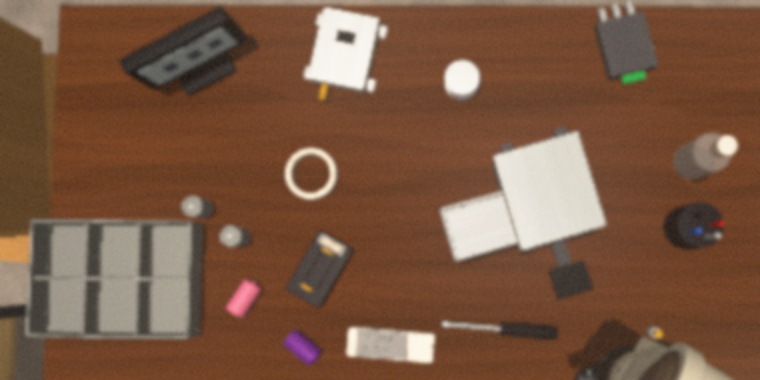

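The lid is shut, the chute and tester are empty, the pedal is free and up, and the bystanders look undisturbed. Handing in.

```bash
python3 -c "
from workcell import bot
print(bot.job_done())"
```

```text
the job is handed in; nothing more can be done
None
```

The spent battery is in the box with the lid shut, and the job was handed in at about 34 s of the 72 s allowed.

- **Battery:** I took it from the tester and laid it in the chute, where it rolled down and rested against the closed lid.
- **Pedal down:** I pressed it to its stop, where it sank about 30 mm. The highest force I read was about 14 N against the 20 N limit. I held it there while the lid was open, and the top view showed the battery on the box floor.
- **Pedal up:** I eased it up over about 3.5 s, which puts the lid at roughly 0.4 rad/s (worked out from the pedal's travel, not measured), then backed the arm clear.

In the last pictures the lid was shut, the chute and tester were empty, and the pedal was up and free. The other things on the bench looked where they were, and the robot was touching nothing.

Two things did not go to plan:
- **Joint limit:** my first turn of the tool drove joint 6 to the edge of its range (it read 179.94° against the 180° limit). That swung the tool off to one side and tilted it, well above the bench and touching nothing. I levelled it and used the equivalent half-turned grasp.
- **Chute height:** contact with the chute floor came about 4 mm lower than I expected. The battery had probably sat a little higher in the grip than I assumed, so I found the floor by force.

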